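# Uncover the dust filter

## Robot

A 6-joint arm with a two-finger parallel gripper is mounted at the origin on the work surface. World frame = base frame: x ahead of the robot, y to its left, z up, the work surface at z = 0. Lengths are in mm, angles in rad, forces in N, time in s.
With the tool pointing down it reaches from about 325 to 875 mm from the base axis. Payload 4.4 kg.
Tool frame: the origin (TCP) lies on the centre line of the jaws, within the pads' length; the fingertips stand ahead of it and the grasp point (between the pads) lies 6 mm ahead of it (ctrl.tcp_to_tips is the z of the fingertips in the tool frame, in mm); z points along the fingers, y is the line along which they close (so a half turn about z gives the same grasp; the last joint's range is limited). The gripper opens to 85 mm and grips with 20 to 120 N. Pads are 22 mm wide; open, the fingers measure 114 mm over their backs; the gripper's body (76 mm by 85 mm) begins 54 mm behind the grasp point. The pads swing forward as they close: fully open they stand 13 mm farther back than shut.
Start: joints at [1.175, 0.207, 1.542, -0, 1.393, -0.15], TCP at [139.926, 557.717, 256.282] pointing down, gripper open.
Joint ranges: [-2.73, 2.73], [-0.86, 2.22], [0.23, 2.46], [-1.11, 4.25], [0.08, 2.63], [-2.82, 2.82]. Speed limits (rad/s): [2.79, 2.79, 3.14, 3.14, 3.14, 3.14].

## Interface

Orientations are given as a 3x3 rotation matrix whose columns are the frame's x, y, z axes.
In Python, from plant import ctrl, sensors, optics gives the robot as it stands. Calls block until the motion is done:
- ctrl.move_ptp(position, orientation): joint-space move of the TCP to a pose.
- ctrl.move_l(position, rot=None, vel=150, threshold=None): straight line of the TCP; rot=None keeps the orientation; vel is the mean speed in mm/s. With threshold (N) it stops when the force on the tool has changed by that much, and returns True; else False.
- ctrl.set_joints(angles): joint-space move.
- ctrl.gripper_to(opening, force=None): finger opening in mm; force is the grip in N (None keeps the last); returns when the fingers have stopped.
- ctrl.hold(seconds).
- ctrl.solve_ik(position, orientation): joint angles nearest the present ones, or None.
- sensors.read_state(): the state.
- optics.grab_frame(name): name is "scene" or "side" or "wrist"; returns (picture, depth): 480x640x3 uint8, red, green, blue; 480x640 float32, mm along the optical axis (not along the pixel's ray), 0 where there is no reading.
- optics.camera_params(name): a dict with "mtx" (3x3 intrinsics, pixels), "k1" (the pictures are not rectified: a ray, as slopes to the right and down, at radius r is drawn at 1 + k1 r^2 times it, then the intrinsics apply), "R" (3x3) and "t" (3): a world point X has camera coordinates R X + t; the wrist camera has in their place "T_tool_cam" (4x4, takes a point from camera to tool coordinates, whose origin is the TCP and whose axes are the flange's). Camera axes: x right, y down, z forward; pixel columns grow to the right and rows downward; lengths in mm; the calibration is good to about 2 mm. A picture is of the moment at which its call begins: read the wrist's pose just before it. camera_params takes no time and is no camera call.
A pose or a line that the arm cannot do raises ctrl.MotionError and nothing moves.
- ctrl.finish_job(): hands the job in; it is judged then, once.
The state is a dict: "t": time; "q": joint angles; "qvel": joint speeds; "tau": joint torques, N m; "eef_pos": TCP position; "eef_rot": TCP orientation; "force": force on the tool from outside, world axes, zero at the start; "wrist_torque": the same for the moment, N m; "grip_width": finger opening in mm; "grasp_force": force on a finger pad.
Only numpy, scipy, OpenCV 4.12 (cv2) and the standard library are available. Lean on these libraries where they do the work, as an engineer would, in place of code of your own. Each camera call takes 0.05 s, during which the arm holds its last target. There are 200 camera calls.

## Task

Open the dust-filter box so that its filter can be changed: with the cover still on its seat, press the orange snap tab down until it is flush, then push the blue cover along its rails, off the seat and up to the end stop of the parking shelf. Only press and push with the fingers: do not lift the cover, and leave the toys, tape, glue and sanding block where they are.

Things in the scene. Friction and masses are not known exactly. Their poses are not given: they have to be found in the camera images.
- filter_box: Grey dust-filter box fixed to the bench, 190 (x) by 295 (y) by 70 mm high. Origin: on the bench, midway between its two dark side rails; +y is the way the cover slides off, z up. The slide floor is 70 mm above the bench, between rails with inner faces at x = -58 and +58 mm and tops at 84 mm. A back wall (top 84 mm) has its inner face at y = -138 mm. Beyond the +x rail is a flat deck, 70 mm high.
- seat (a point): Centre of the seat, on the slide floor (y = -75 mm of filter_box, 70 mm above the bench): a 72 by 70 mm opening with a pleated white paper filter in it, hidden under the cover at the start.
- end_stop (a point): Foot of the inner face of the dark end stop, at the far end of the parking shelf (x = 0, y = +135 mm of filter_box, on the slide floor, 70 mm above the bench); the stop is 10 mm thick and 20 mm high. The parking shelf is the slide floor between the tab and this stop.
- cover: Blue loose cover, about 0.25 kg: plate 112 (x) by 120 (y, sliding way) by 10 mm on 3 mm runners; its top is 13 mm above its underside. A white rib 60 (x) by 12 (y) by 22 mm high stands across the middle of the top. Origin: centre of the underside; at the start at about y = -75 mm of filter_box, axes parallel; against the end stop at y = +75 mm. 2 mm play to each rail.
- tab (a joint): Travel of the orange snap tab, m: 0 to 0.0015 at the start (out), grows as it is pressed straight down; at 0.010 its top is flush with the slide floor, 0.013 is its stop. It takes about 5 N and stays where it is left (no return). While out it blocks the cover's leading edge; with 0.0085 or more of travel the cover passes over it.
- tab_top (a point): Centre of the top face of the orange snap tab (moves with it), 36 (x) by 30 mm (y), at x = 0, y = +5 mm of filter_box, just beyond the cover's leading edge. At zero travel the top is 10 mm above the slide floor (80 mm above the bench).
- toy_fish: Bystander: light wooden fish blank, 34 by 77 by 16 mm, flat on the deck of the filter box. Origin: on its underside.
- toy_bear: Bystander: light wooden bear blank, about 60 by 90 by 20 mm, flat on the bench beyond the box. Origin: on its underside.
- toy_snail: Bystander: light wooden snail blank, about 65 by 110 by 20 mm, flat on the bench on the robot's side of the box. Origin: on its underside.
- tape_roll: Bystander: yellow roll of tape, 76 mm across, 50 mm high, beyond the box. Origin: centre of its underside.
- glue_bottle: Bystander: white glue bottle with a red cap, 52 mm across, 120 mm high, upright beyond the box. Origin: centre of its underside.
- sanding_block: Bystander: cork sanding block, 50 by 90 by 30 mm, on the bench on the robot's side of the box. Origin: centre of its underside.
Not all that is in view belongs to the job. Of the things shaped like the cover, the blue one is meant.

How it is judged (in metres and radians):
On the way:
1. the tab is pressed down (at least 8.5 mm) while the cover is still on its seat (less than 10 mm from its seated place) (value of joint tab above 0.0085 m and y of cover in the frame of filter_box below -0.065 m), for 0.1 s.
At the end, for the whole second after the job is handed in: The cover lies flat (within 0.06 rad, underside within 5 mm of the slide floor) and at rest between the rails on the parking shelf, within 15 mm of the end stop, and the robot is clear of it (y of cover in the frame of filter_box between 0.06 and 0.085 m and x of cover in the frame of filter_box between -0.01 and 0.01 m and z of cover in the frame of filter_box between 0.065 and 0.075 m and angle between cover's own z axis and vertical below 0.06 rad and linear speed of cover below 0.02 m/s); the robot touches nothing.
It fails at once if the cover is lifted (its underside more than 15 mm above the slide floor) or tipped by more than 0.3 rad (z of cover in the frame of filter_box above 0.085 m or angle between cover's own z axis and vertical above 0.3 rad).
It fails at once if a bystander is moved by more than 30 mm or knocked over (distance of any of toy_fish, toy_bear, toy_snail, tape_roll, glue_bottle, sanding_block from where it was at the start of the episode above 0.03 m or angle between any of toy_fish, toy_bear, toy_snail, tape_roll, glue_bottle, sanding_block's own z axis and vertical above 0.5 rad).
It also fails if it takes over 48 s, if anything falls off the work surface, if the arm or the gripper's body presses on something with over 40 N, if the wrist force passes 120 N, or if a joint passes its speed limit or range.

## Working session

There is one attempt and no reset: what is moved stays moved. The work goes in short steps, each a Python script; the robot and the scene stay as the last script left them, time stands still between calls to the robot, and variables do not carry over. Pictures are saved under pics/ and viewed, at most 10 in all, crops included, and the job is handed in when it is done.

```bash
mkdir -p pics; ls; python3 - <<'E'
from plant import ctrl,sensors,optics
import cv2,numpy as np
for n in("scene","side"):
    p,d=optics.grab_frame(n);cv2.imwrite(f"pics/{n}.png",p[...,::-1]);np.savez(f"pics/{n}.npz",p=p,d=d)
    print(optics.camera_params(n))
print(optics.camera_params("wrist"),ctrl.tcp_to_tips,sensors.read_state()["t"])
E
```

```text
pics
{'mtx': array([[532.11281246,   0.        , 319.12027346],
       [  0.        , 532.11281246, 237.47443218],
       [  0.        ,   0.        ,   1.        ]]), 'k1': -0.00890567455887789, 'R': array([[ 2.86612801e-01,  9.58046438e-01,  3.52265535e-04],
       [ 8.28629920e-01, -2.47711482e-01, -5.02007447e-01],
       [-4.80859186e-01,  1.44173658e-01, -8.64863226e-01]]), 't': array([-173.29369891, -396.33338536, 1671.46492129])}
{'mtx': array([[549.2650147 ,   0.        , 320.6376482 ],
       [  0.        , 549.2650147 , 237.15718787],
       [  0.        ,   0.        ,   1.        ]]), 'k1': -0.12789077602978507, 'R': array([[ 0.99705713, -0.07554218,  0.01305584],
       [-0.04768402, -0.74446289, -0.66595889],
       [ 0.06002757,  0.6633765 , -0.74587419]]), 't': array([-552.10115686,  105.66999421, 1200.10106794])}
{'mtx': array([[375.26143049,   0.        , 324.17543459],
       [  0.        , 375.26143049, 235.79551693],
       [  0.        ,   0.        ,   1.        ]]), 'k1': 0.019059411162922528, 'T_tool_cam': array([[-1.09844451e-03, -9.62074366e-01, -2.72785093e-01,
         6.98221258e+01],
       [ 9.99999323e-01, -9.51936585e-04, -6.69428008e-04,
        -1.47198368e-01],
       [ 3.84365417e-04, -2.72785643e-01,  9.62074761e-01,
        -1.17896390e+02],
       [ 0.00000000e+00,  0.00000000e+00,  0.00000000e+00,
         1.00000000e+00]])} 25.0 0.1
```

View pics/scene.png

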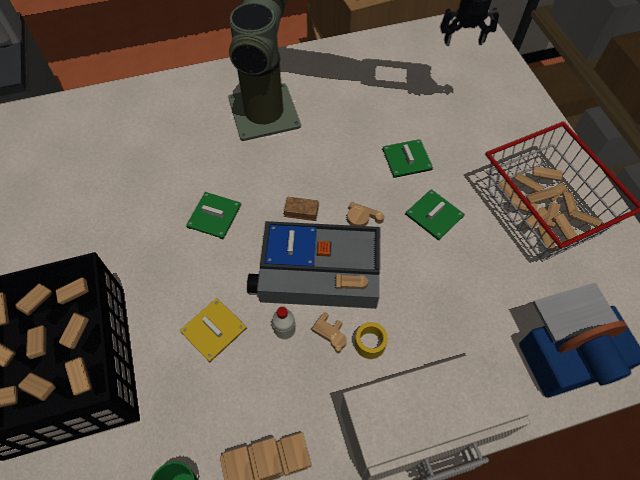

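View pics/side.png

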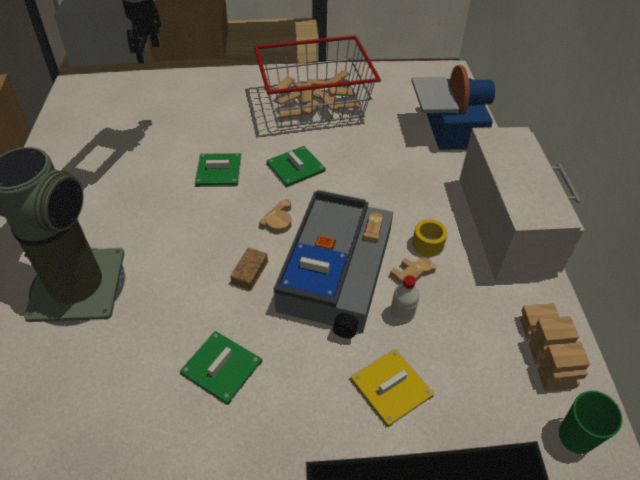

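The scene view shows the blue cover at about (290,245) and the orange tab at (324,248). In the side view they are at (315,270) and (326,242). The deck with the fish is on the side away from the robot, and the shelf runs toward world +y.

```bash
cat > h.py <<'E'
import numpy as np,cv2
from plant import ctrl,sensors,optics
def cam(n,st=None):
    c=optics.camera_params(n)
    if n!="wrist": return c["mtx"],c["k1"],c["R"],np.array(c["t"])
    T=np.eye(4);T[:3,:3]=st["eef_rot"];T[:3,3]=st["eef_pos"];M=np.linalg.inv(T@c["T_tool_cam"])
    return c["mtx"],c["k1"],M[:3,:3],M[:3,3]
def rays(C,px):
    m,k,R,t=C
    u=cv2.undistortPoints(np.float64(px).reshape(-1,1,2),m,np.array([k,0,0,0.]))[:,0]
    d=np.c_[u,np.ones(len(u))]@R
    return -R.T@t,d
def onplane(C,px,z):
    o,d=rays(C,px); return o+d*((z-o[2])/d[:,2])[:,None]
def tri(C1,p1,C2,p2):
    (a,d),(b,e)=rays(C1,p1),rays(C2,p2);out=[]
    for i in range(len(d)):
        s=np.linalg.lstsq(np.c_[d[i],-e[i]],b-a,rcond=None)[0]
        P,Q=a+d[i]*s[0],b+e[i]*s[1]; out.append([*(P+Q)/2,np.linalg.norm(P-Q)])
    return np.array(out)
def blob(m,near=None):
    n,l,s,c=cv2.connectedComponentsWithStats(m.astype(np.uint8))
    i=1+(np.argmax(s[1:,4]) if near is None else np.argmin(np.where(s[1:,4]>15,np.linalg.norm(c[1:]-near,axis=1),1e9)))
    return l==i,c[i],s[i,4]
def masks(p,near=None):
    H,S,V=cv2.split(cv2.cvtColor(p,cv2.COLOR_RGB2HSV))
    return ((H>105)&(H<128)&(S>150)&(V>50)),((H<14)&(S>190)&(V>120)),((S<60)&(V>130))
E
python3 - <<'E'
from h import *
N={"scene":[(290,245),(324,248),(291,242)],"side":[(315,270),(326,242),(315,265)]}
r={}
for n in N:
    z=np.load(f"pics/{n}.npz");p,d=z["p"],z["d"]; C=cam(n);b,o,w=masks(p)
    B,cb,ab=blob(b,N[n][0]);O,co,ao=blob(o,N[n][1]);W,cw,aw=blob(w,N[n][2])
    q=cv2.boxPoints(cv2.minAreaRect(cv2.findContours(B.astype(np.uint8),0,1)[0][0]))
    hull=cv2.convexHull(np.argwhere(B)[:,::-1].astype(np.int32)); _,tri3=0,0
    q=cv2.approxPolyDP(hull,6,True)[:,0]
    r[n]=(C,co,cw); print(n,ab,ao,aw,cb,co,cw,q.tolist())
    P=onplane(C,q,83);print("cover corners@83\n",P.round(1),"\nmean",P.mean(0).round(1))
    hu=np.argwhere(O)[:,::-1].astype(np.float32)
    print("tab@80",onplane(C,co,80).round(1),"rib@105",onplane(C,cw,105).round(1))
    ys,xs=np.nonzero(O);o_,dd=rays(C,np.c_[xs,ys]);X=o_+dd*d[ys,xs][:,None];print("tab depth",np.median(X,0).round(1))
    ys,xs=np.nonzero(B);o_,dd=rays(C,np.c_[xs,ys]);X=o_+dd*d[ys,xs][:,None];print("cover depth",np.median(X,0).round(1))
    R=cv2.minAreaRect(X[:,:2].astype(np.float32));print(R)
print(tri(r["scene"][0],[r["scene"][1],r["scene"][2]],r["side"][0],[r["side"][1],r["side"][2]]).round(1))
E
```

```text
scene 1674 120 84 [290.6869773  245.40681004] [323.8        247.05833333] [290.80952381 240.80952381] [[316, 227], [313, 265], [265, 263], [270, 225]]
cover corners@83
 [[ 502.9   22.1   83. ]
 [ 605.4  -15.9   83. ]
 [ 566.2 -127.5   83. ]
 [ 463.3  -89.2   83. ]] 
mean [534.4 -52.6  83. ]
tab@80 [[563.1  24.6  80. ]] rib@105 [[536.1 -52.6 105. ]]
tab depth [562.6  25.1  79.1]
cover depth [536.8 -55.2  82.4]
((819.1978149414062, -134.94403076171875), (127.00045013427734, 718.11376953125), 73.95877075195312)
side 1966 135 109 [314.23041709 270.47202442] [324.71851852 241.48148148] [314.6146789  261.83486239] [[346, 254], [333, 296], [281, 284], [297, 243]]
cover corners@83
 [[ 605.   -18.9   83. ]
 [ 567.7 -125.6   83. ]
 [ 465.6  -89.1   83. ]
 [ 503.1   18.6   83. ]] 
mean [535.4 -53.8  83. ]
tab@80 [[563.2  21.7  80. ]] rib@105 [[536.  -53.8 105. ]]
tab depth [562.6  22.3  79. ]
cover depth [534.9 -64.5  83.2]
((483.4466857910156, -367.25189208984375), (773.3621215820312, 127.56871795654297), 80.63750457763672)
[[562.8  24.4  77.9   1.7]
 [535.8 -52.7 104.    0.6]]
```

Both views agree. The tab is at about (563,23), and triangulation puts it at z 78 against 80 expected. The cover is at (535.5,-53) with its rib at 104 against 105, and the yaw is about -19.4°. I'm moving above the tab and checking with the wrist camera.

```bash
cat >> h.py <<'E'
A=np.deg2rad(19.45); BY=np.array([np.sin(A),np.cos(A),0]); BX=np.array([BY[1],-BY[0],0])
ROT=np.c_[BY,BX,[0,0,-1]]
try: O=np.load("O.npy")
except OSError: O=np.array([535.4,-53.2,0])+75*BY
def W(x,y,z): return O+BX*x+BY*y+np.array([0,0,z])
E
python3 - <<'E'
from h import *
print(O.round(1),np.linalg.det(ROT))
for R in(ROT,np.c_[-BY,-BX,ROT[:,2]]):print(ctrl.solve_ik(W(0,6,230),R))
ctrl.move_ptp(W(0,6,230),ROT); ctrl.gripper_to(0)
res=[]
for i,y in enumerate((6,-60)):
    if i: ctrl.move_l(W(0,y,230))
    st=sensors.read_state();p,d=optics.grab_frame("wrist");cv2.imwrite(f"pics/w{i}.png",p[...,::-1])
    C=cam("wrist",st);b,o,w=masks(p)
    m,k,R,t=C
    def pr(X): 
        return cv2.projectPoints(np.array([X]),cv2.Rodrigues(R)[0],t,m,np.array([k,0,0,0.]))[0].ravel()
    T,ct,at=blob(o,pr(W(0,5,80)));Rb,cr,ar=blob(w,pr(W(0,-75,105)));B,cb,ab=blob(b)
    print(ct,at,cr,ar,ab,"tab",onplane(C,ct,80).round(1),"rib",onplane(C,cr,105).round(1))
    ys,xs=np.nonzero(B);P=onplane(C,np.c_[xs,ys],83)-O
    L=np.c_[P@BX,P@BY];print("cover box-frame range",np.percentile(L,[.3,99.7],axis=0).round(1),cv2.minAreaRect(L.astype(np.float32)))
    res.append((C,ct,cr))
print(tri(res[0][0],res[0][1:],res[1][0],res[1][1:]).round(1),sensors.read_state()["t"],sensors.read_state()["force"])
E
```

```text
[560.4  17.5   0. ] 1.0000000000000002
[-1.12563896e-01  2.03622114e-01  1.60100629e+00 -4.44089210e-16
  1.33696424e+00  2.26902643e-01]
None
[320.53413435 223.08410705] 1831 [324.0733945  409.40366972] 109 8632 tab [[560.   26.7  80. ]] rib [[ 515.1 -107.9  105. ]]
cover box-frame range [[-59.3 -89.2]
 [ 52.  -12.8]] ((-3.8286972045898438, -51.47410583496094), (77.28529357910156, 112.53488159179688), 89.94629669189453)
[320.11413043 131.23505435] 2208 [344.80334728 253.65062762] 478 18569 tab [[559.9  25.9  80. ]] rib [[548.9 -55.4 105. ]]
cover box-frame range [[ -59.7 -133.8]
 [  51.9  -14.8]] ((-4.277881622314453, -74.41947937011719), (119.9806900024414, 112.6772689819336), 89.46443939208984)
[[ 5.598e+02  2.590e+01  7.670e+01  1.000e-01]
 [ 5.526e+02 -1.370e+01  2.239e+02  7.500e+00]] 3.9833 [-0.95850813  0.42753684  0.4047958 ]
```

View pics/w0.png

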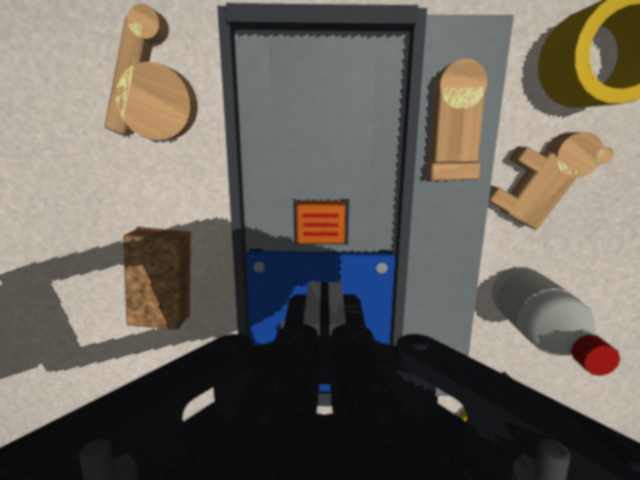

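The wrist view has the tab at (320,222) and is well aligned with the box. The wrist and the fixed cameras differ by about 3 mm, so I split the difference. Next I press the tab.

```bash
python3 - <<'E'
from h import *
np.save("O.npy",O-2*BX+1*BY)
import h; h.O[:]=np.load("O.npy")
s=lambda l:print(l,sensors.read_state()["t"],sensors.read_state()["eef_pos"].round(1) if hasattr(sensors.read_state()["eef_pos"],'round') else sensors.read_state()["eef_pos"],np.round(sensors.read_state()["force"],1),sensors.read_state()["grip_width"])
ctrl.move_l(W(0,7,200)); ctrl.move_l(W(0,7,115)); s("above")
print(ctrl.move_l(W(0,7,97),vel=25,threshold=3)); s("touch")
print(ctrl.move_l(W(0,7,91),vel=15,threshold=20)); s("press")
ctrl.hold(.3); s("hold")
ctrl.move_l(W(0,7,150))
ctrl.move_l(W(0,-20,230))
st=sensors.read_state();p,d=optics.grab_frame("wrist");cv2.imwrite("pics/w2.png",p[...,::-1]);s("up")
E
```

```text
above 5.3417 [562.   25.3 115.9] [ 0.9  0.4 -0.6] -0.3824973750220489
True
touch 5.875 [561.2  25.8 102.2] [0.3 0.  1.4] -0.12490826459310528
False
press 6.7833 [561.1  25.8  92. ] [-3.3 -0.1  8.3] -0.16433792600953026
hold 7.0833 [561.1  25.8  92. ] [-3.   0.5  7.8] 0.20424743047061175
up 8.3917 [551.1   0.6 228.3] [-0.1 -0.7  0.4] -0.2818037638319216
```

View pics/w2.png

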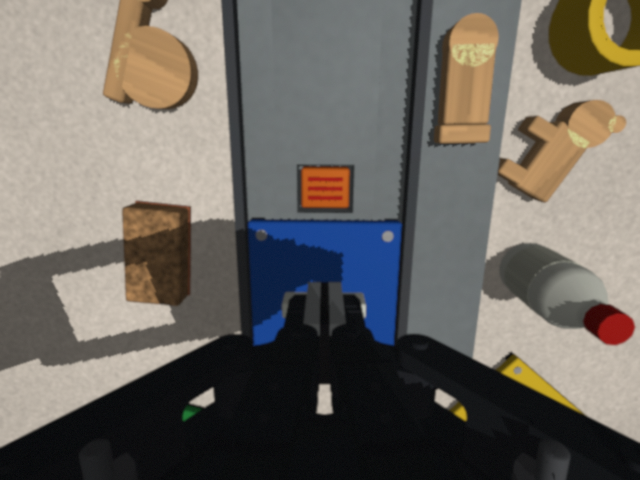

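The tab, now at (325,188), sits flush in its frame after about 11–12 mm of travel. The cover is still seated. Next I go behind the rib and push.

```bash
python3 - <<'E'
from h import *
def s(l):
    q=sensors.read_state();e=np.array(q["eef_pos"]);f=np.array(q["force"]);print(l,q["t"],"box",((e-O)@BX).round(1),((e-O)@BY).round(1),e[2].round(1),"F",(f@BX).round(1),(f@BY).round(1),f[2].round(1))
ctrl.move_l(W(0,-103,150)); print(ctrl.move_l(W(0,-103,114),vel=60,threshold=8)); s("behind")
print(ctrl.move_l(W(0,-85,114),vel=25,threshold=5)); s("contact?")
for y in(-40,0,35):
    r=ctrl.move_l(W(0,y,114),vel=60,threshold=20); s("push");
    if r: break
E
```

```text
False
behind 10.0583 box 0.1 -103.0 113.9 F -0.6 -0.5 0.1
False
contact? 10.925 box 0.0 -84.8 114.0 F -0.8 -0.2 0.5
push 11.825 box -0.1 -39.7 114.0 F -0.2 -0.1 -0.3
push 12.6417 box -0.1 0.4 114.0 F -0.0 0.1 -0.2
push 13.375 box -0.1 35.5 114.0 F -0.2 -0.3 -0.1
```

```bash
python3 - <<'E'
from h import *
st=sensors.read_state()
p,d=optics.grab_frame("side");cv2.imwrite("pics/s3.png",cv2.resize(p[160:340,220:460,::-1],None,fx=3,fy=3))
b,o,w=masks(p);B,c,a=blob(b&(np.indices(b.shape)[1]<400)&(np.indices(b.shape)[1]>260));P=onplane(cam("side"),c,83)[0]-O;print(c,a,P@BX,P@BY)
E
```

```text
[329.40215589 232.59369818] 1206 7.1088476267697125 29.167775554186992
```

View pics/s3.png

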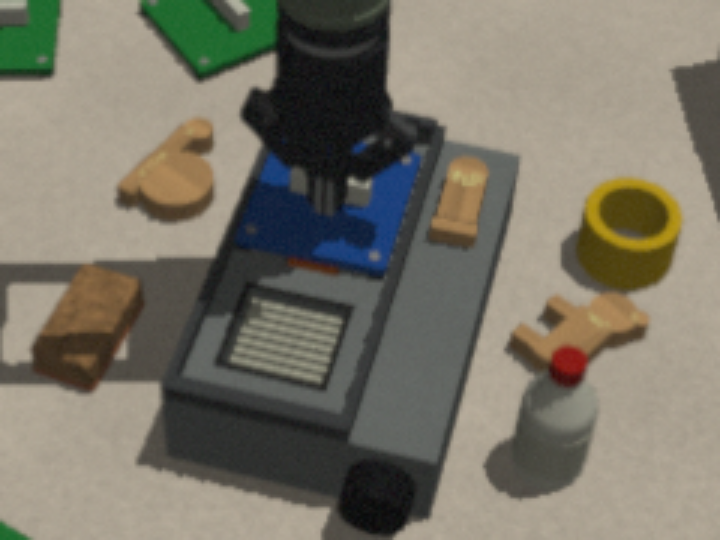

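The cover slides well: the filter is uncovered and the fingers are behind the rib. I'll push on gently to the stop, then back off and check.

```bash
python3 - <<'E'
from h import *
def s(l):
    q=sensors.read_state();e=np.array(q["eef_pos"]);f=np.array(q["force"]);print(l,q["t"],"box",((e-O)@BX).round(1),((e-O)@BY).round(1),e[2].round(1),"F",(f@BX).round(1),(f@BY).round(1),f[2].round(1))
print(ctrl.move_l(W(0,66,114),vel=20,threshold=10)); s("stop")
y=(np.array(sensors.read_state()["eef_pos"])-O)@BY
ctrl.move_l(W(0,y-18,114),vel=60);ctrl.move_l(W(0,y-18,200));ctrl.move_l(W(0,-110,260));s("clear")
p,d=optics.grab_frame("side");cv2.imwrite("pics/s4.png",cv2.resize(p[160:340,220:460,::-1],None,fx=3,fy=3))
b,o,w=masks(p);I=np.indices(b.shape)[1]
B,c,a=blob(b&(I<400)&(I>260));q=cv2.approxPolyDP(cv2.convexHull(np.argwhere(B)[:,::-1].astype(np.int32)),6,True)[:,0]
P=onplane(cam("side"),q,83)-O;print(np.c_[P@BX,P@BY].round(1),a)
E
```

```text
True
stop 14.6167 box -0.4 59.8 113.6 F -0.0 -0.2 -0.7
clear 17.0167 box -0.3 -109.5 259.5 F 0.4 0.2 0.3
[[ 57.8 132.5]
 [ 56.8  14.7]
 [-25.5  12.6]
 [-25.6  62.6]
 [ 21.6 135.8]] 987
```

View pics/s4.png

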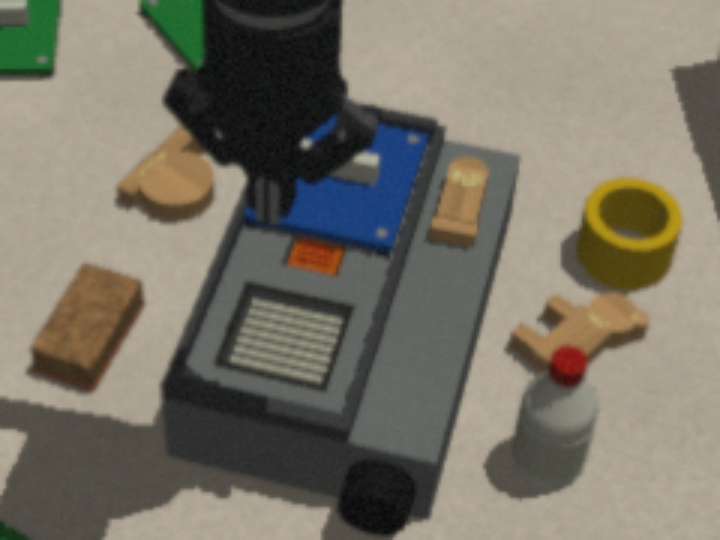

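The cover is at the end stop: its edges are at y of about 14 and 134 mm, so its centre is about 74. It lies flat, the robot is clear and the toys and other things are in place.

```bash
python3 -c "
from plant import ctrl
print(ctrl.finish_job())"
```

```text
the job is handed in; nothing more can be done
None
```

I pressed the tab flush with the cover still seated, pushed the blue cover to the end stop (centre measured at y ≈ 74 mm), saw no bystander out of place, and handed in the job after about 17 s of robot time; no verdict was returned.

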